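Free a granite strip and slide it under the jig's bridge

TASK

A granite strip is held in the channel of the engraving jig: tip the hinged hold-down bar over backwards until it stays open, then slide the strip along its channel, under the fixed bridge, and on until it presses up against the end stop on the other side. Keep the strip down in its channel all the way, do not shove the end stop out of its setting (only friction holds it), leave the bar open and leave the other things on the bench alone.

Things in the scene. Friction and masses are not known exactly. Their poses are not given: they have to be found in the camera images.
- jig: Engraving jig fixed to the bench: base plate 150 (x) x 520 (y) x 15 mm. Origin on the bench below the bridge's middle; y is the channel, the strip travels to +y; x points away from the robot at yaw 0. Plate y -240 to 280. Channel floor z 15. Two rails 10 mm wide, inner faces x +-28, rise to z 25 (y -230 to 270).
- bridge (a point): Middle of the fixed bridge's underside, jig (0, 0, 49) mm. Bridge: jig y -25 to 25, x -67 to 67, top z 67 (screw heads to 71), legs at x +-53 to 67. The strip passes with 6 mm to spare, the gripper cannot: push it from behind until its front end is out beyond the bridge, then grip that end and pull.
- strip: Loose dark granite strip, 50 (x) x 170 (y) x 28 mm, 0.5 to 0.8 kg, in the channel with 3 mm play each side. Origin: centre of its underside, y lengthwise. Starts at jig y -150 to -137, its front end (+y) under the hold-down bar. Its top (z 43) stands 18 mm above the rails: it can be gripped across its width above them.
- bar (a joint): Flat steel hold-down bar 24 mm wide across the strip's front end (jig y -67 to -43), hinge axis along jig y on the far (+x) side. 0 = down, its toe blocking the strip; grows as the near end is lifted up and over away from the robot; 2.0 rad = open limit. Loose hinge, 0.25 kg: falls shut if released before upright, stays or falls open beyond about 1.7.
- bar_hinge (a point): Point on the hinge axis of the hold-down bar, at its mid width: jig (60, -55, 48) mm.
- bar_grip (a point): Where to take the bar: middle of the free part of its cross handle, a round rod 12 mm in diameter along jig y, free for 40 mm towards the bar and 26 mm the other way. Moves with the bar; bar down: at jig (-70, -107, 78) mm, 133 mm from the hinge axis.
- stop: End stop beyond the bridge: steel block 50 (x) x 30 (y) x 22 mm tall, black knob on top (26 mm diameter, 10 tall). Origin on the channel floor at the middle of the face that meets the strip (set at jig y 207 to 237), axes as the jig's, block on the +y side. Held by friction, gives way at about 12 N; sliding the strip itself takes about 2 to 8 N.
- chisel: Bystander: stone chisel, 160 mm long, lying on the bench; origin at its middle underneath.
- mallet: Bystander: round wooden carver's mallet standing on its head, 80 mm diameter, 155 mm tall; origin under its centre.
- offcut: Bystander: pale stone offcut, 75 x 100 x 22 mm; origin at the centre of its underside.
- bottle: Bystander: white water bottle, 72 mm diameter, 170 mm tall; origin under its centre.
There are look-alikes about, which are no part of the job. Of the things like the strip, leave any that is orange; of the rest the smaller one is meant.

How it is judged (in metres and radians):
On the way, in this order (a step that is already met when the one before it is completed fails the run):
1. the hold-down bar is tipped back past upright (value of joint bar above 1.65 rad), for 0.1 s.
2. the strip lies through the gap under the bridge, its front end out beyond it (y of strip in the frame of jig between -0.035 and 0.08 m and z of strip in the frame of jig below 0.022 m), for 0.1 s.
3. the strip presses against the end stop (contact force between strip and stop above 1 N), for 0.1 s.
At the end, for the whole second after the job is handed in: The strip lies at rest flat in the channel beyond the bridge, its front end within 3.5 mm of the end stop's face; the end stop is within 4 mm of where it was set; the bar is still open (beyond 1.6 rad) (y of strip in the frame of stop between -0.0885 and -0.08 m and x of strip in the frame of jig between -0.006 and 0.006 m and z of strip in the frame of jig below 0.018 m and angle between strip's own z axis and vertical below 0.03 rad and value of joint bar above 1.6 rad and distance of stop from where it was at the start of the episode below 0.004 m and linear speed of strip below 0.01 m/s); the robot touches nothing.
It fails at once if the strip is lifted out of its channel (10 mm or more off the floor) (z of strip in the frame of jig above 0.025 m).
It fails at once if the end stop is shoved more than 4 mm (distance of stop from where it was at the start of the episode above 0.004 m).
It fails at once if a bystander is moved more than 25 mm (distance of any of chisel, mallet, offcut, bottle from where it was at the start of the episode above 0.025 m).
It also fails if it takes over 70 s, if anything falls off the work surface, if the arm or the gripper's body presses on something with over 40 N, if the wrist force passes 120 N, or if a joint passes its speed limit or range.

ROBOT

A 6-joint arm with a two-finger parallel gripper is mounted at the origin on the work surface. World frame = base frame: x ahead of the robot, y to its left, z up, the work surface at z = 0. Lengths are in m, angles in degrees, forces in N, time in s.
With the tool pointing down it reaches from about 0.25 to 0.725 m from the base axis. Payload 9.7 kg.
Tool frame: the origin (TCP) lies between the finger pads; the fingertips stand 11 mm ahead of it and the grasp point (between the pads) lies 8 mm behind it; z points along the fingers, y is the line along which they close (so a half turn about z gives the same grasp; the last joint's range is limited). The gripper opens to 85 mm and grips with 20 to 120 N. Pads are 22 mm wide; open, the fingers measure 114 mm over their backs; the gripper's body (76 mm by 85 mm) begins 54 mm behind the grasp point. The pads swing forward as they close: fully open they stand 13 mm farther back than shut.
Start: joints at [66.234, 4.979, 10.078, 95.1, 0, 90], TCP at [0.222, 0.503, 0.242] pointing down, gripper open.
Joint ranges: [-179.16, 179.16], [-48.56, 103.87], [-65.8, 70.77], [-126.05, 130.52], [-82.76, 87.17], [-180, 180]. Speed limits (degrees/s): [127.2, 127.2, 147.25, 180, 180, 180].

INTERFACE

Orientations are given as [roll, pitch, yaw] about the fixed x, y, z axes, in that order (R = Rz(yaw) Ry(pitch) Rx(roll)).
In Python, from workcell import monitor, cams, ticket gives the robot as it stands.
- The arm moves only by the tool carry_out, never from a script. Its argument "plan" is a list of rows, each an object with "travel": the shift along the world's x, y, z as a fraction of full scale, a list of three; "angular": the turn, a rotation vector about the world's x, y, z as a fraction of full scale, a list of three; "grip": the gripper's target within -1 to 1 (fully open at 1, half-way at 0, shut at -1). In form: [{"travel": [x, y, z], "angular": [ax, ay, az], "grip": grip}, ...]. A call has 1 to 8 rows; each row is the pose to reach, as a shift and turn from the pose commanded when the call began; what a row does not reach only later rows make up. Full scale, the value 1, is 300 mm for a shift and 0.5 rad for a turn. A row lasts 1/12 s, in which the tool goes at most 41.7 mm and 7.16 degrees, less where a joint would pass 70% of its speed; a pose out of reach is approached as far as the arm can. A call with a number of a shift or a turn outside -1 to 1 is refused whole. A call with a gripper value outside its range is refused whole. The fingers move at their own pace and stop on an object; "grip_force" is the grip in N (left out, the last holds). Time passes only in rows, so rows that repeat a pose let the fingers close. It gives the time, the measured TCP pose, the force, the opening and the grip force at its end, in the units of the state.
- monitor.get_obs(): the state, without advancing time (a new reading comes with each control period).
- cams.camera(name): name is "scene" or "top" or "wrist"; returns a dict with "frame" (384x512x3 uint8, red, green, blue), "mtx" (3x3 intrinsics, pixels), "view" (4x4, takes a point from world to camera coordinates); the wrist camera has in their place "T_tool_cam" (4x4, takes a point from camera to tool coordinates, whose origin is the TCP and whose axes are the flange's). Camera axes: x right, y up, looking along -z (the intrinsics and any distortion apply to the point x, -y, -z); pixel columns grow to the right and rows downward; lengths in m; the calibration is good to about 2 mm. A picture is of the moment at which its call begins: read the wrist's pose just before it. There is no depth.
- ticket.job_done(): hands the job in; it is judged then, once.
The state is a dict: "time": time; "q": joint angles; "qd": joint speeds; "joint_efforts": joint torques, N m; "ee_pos": TCP position; "tcp_rot": TCP orientation; "wrist_force": force on the tool from outside, world axes, zero at the start; "torque": the same for the moment, N m; "opening": finger opening in m; "grasp_force": force on a finger pad.
Only numpy, scipy, OpenCV 4.12 (cv2) and the standard library are available. Lean on these libraries where they do the work, as an engineer would, in place of code of your own. Each camera call takes 0.05 s, during which the arm holds its last target. There are 200 camera calls.

## Working session

There is one attempt and no reset: what is moved stays moved. The work goes in short steps, Python scripts to look and compute and a tool call to move; the robot and the scene stay as the last step left them, time stands still between calls to the robot, and variables do not carry over. Pictures are saved under pics/ and viewed, at most 10 in all, crops included, and the job is handed in when it is done.

Besides the shell and the picture viewer there is one more tool, called after "Request:" as a command line: name --argument value ..., lists and objects as JSON in quotes. carry_out: Moves the arm, as the interface text tells. Its arguments: {"type":"object","properties":{"plan":{"type":"array","items":{"type":"object","properties":{"travel":{"type":"array","items":{"type":"number"}},"angular":{"type":"array","items":{"type":"number"}},"grip":{"type":"number"}}}},"grip_force":{"type":"number"}},"required":["plan"]}

```bash
ls; mkdir -p pics
python3 - <<'E'
from workcell import monitor, cams
import cv2,numpy as np
o=monitor.get_obs();print(o)
ims=[]
for n in("scene","top"):
    c=cams.camera(n);cv2.imwrite(f"pics/{n}0.png",c["frame"][:,:,::-1]);print(n,c["mtx"].tolist(),np.round(c["view"],4).tolist(),[k for k in c])
E
```

```text
pics
{'time': 0.0, 'q': array([ 6.62341850e+01,  5.01143000e+00,  1.00324061e+01,  9.50991461e+01,
       -4.52737633e-04,  9.00002573e+01]), 'qd': array([-0.09109799, -0.03145971, -0.08984437, -0.03658173, -0.04800211,
       -0.01000633]), 'joint_efforts': array([ 1.36825511e-03, -5.20382881e+01,  4.64807868e+01,  1.59941782e-02,
        8.52595008e-05, -3.45691689e-06]), 'ee_pos': array([0.2215616 , 0.50315487, 0.24156155]), 'tcp_rot': array([-1.79921830e+02,  4.53088196e-04,  1.56233928e+02]), 'wrist_force': array([0.19563564, 0.49519063, 0.47835659]), 'torque': array([ 0.03929959, -0.03096191,  0.0174194 ]), 'grasp_force': 0.0, 'opening': 0.0855697390126994}
scene [[347.5035159459776, 0.0, 257.78490811543526], [0.0, 347.5035159459776, 191.18464297606576], [0.0, 0.0, 1.0]] [[0.2454, 0.9693, -0.0134, -0.1636], [-0.7151, 0.1903, 0.6726, 0.3373], [0.6545, -0.1555, 0.7399, -1.4417], [0.0, 0.0, 0.0, 1.0]] ['frame', 'mtx', 'view']
top [[437.72899237714955, 0.0, 258.34447970898105], [0.0, 437.72899237714955, 192.01452601193435], [0.0, 0.0, 1.0]] [[-0.0118, -0.9999, 0.0089, 0.0304], [0.9917, -0.0105, 0.1278, -0.5391], [-0.1277, 0.0103, 0.9918, -1.5173], [0.0, 0.0, 0.0, 1.0]] ['frame', 'mtx', 'view']
```

View pics/scene0.png

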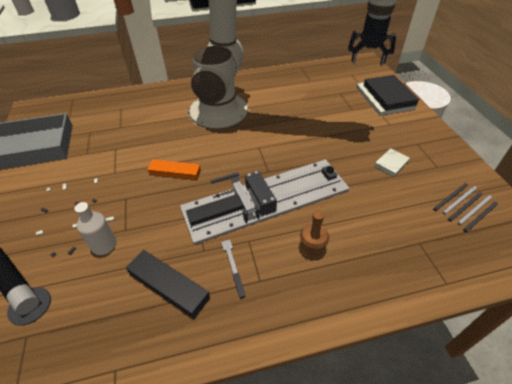

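View pics/top0.png

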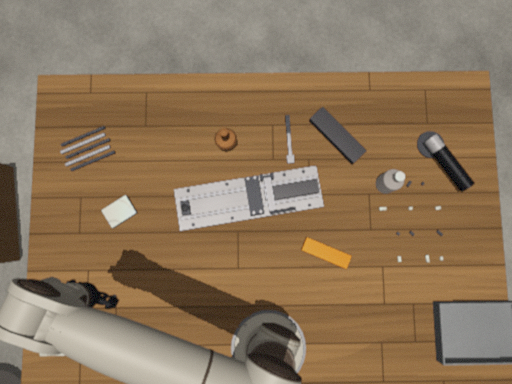

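The strip to move is the dark one in the jig channel (top 297,188; scene 215,210). Its look-alikes are the orange block (top 327,252) and the larger dark slab (top 337,134). I'll measure the jig and check the choice in a crop.

```bash
cat > h.py <<'E'
import numpy as np,cv2
from scipy.spatial.transform import Rotation as R
def ray(c,px,V=None):
    V=c["view"] if V is None else V
    n=cv2.undistortPoints(np.array(px,float).reshape(-1,1,2),c["mtx"],None).reshape(-1,2)
    d=np.c_[n[:,0],-n[:,1],-np.ones(len(n))]@V[:3,:3]
    return -V[:3,:3].T@V[:3,3],d
def plane(c,px,z,V=None):
    o,d=ray(c,px,V); return o+d*((z-o[2])/d[:,2])[:,None]
def proj(c,P,V=None):
    V=c["view"] if V is None else V
    q=np.atleast_2d(P)@V[:3,:3].T+V[:3,3]; q=q*[1,-1,-1]
    p=q@c["mtx"].T; return p[:,:2]/p[:,2:]
def wristview(c,o):
    T=np.eye(4);T[:3,:3]=R.from_euler('xyz',o["tcp_rot"],degrees=True).as_matrix();T[:3,3]=o["ee_pos"]
    return np.linalg.inv(T@c["T_tool_cam"])
E
python3 - <<'E'
from workcell import cams
from h import *
out=[]
for n,box in(("top",(165,155,335,240)),("scene",(170,150,360,245))):
    c=cams.camera(n);f=c["frame"];hsv=cv2.cvtColor(f,cv2.COLOR_RGB2HSV)
    m=((hsv[:,:,1]<50)&(hsv[:,:,2]>110)).astype(np.uint8)
    k=np.zeros_like(m);x0,y0,x1,y1=box;k[y0:y1,x0:x1]=1;m*=k
    m=cv2.morphologyEx(m,cv2.MORPH_CLOSE,np.ones((9,9)))
    cs,_=cv2.findContours(m,0,2);cc=max(cs,key=cv2.contourArea).reshape(-1,2)
    P=plane(c,cc,0.015)[:,:2]
    r=cv2.minAreaRect((P*1000).astype(np.float32));print(n,r,cv2.boxPoints(r).round().tolist())
    cr=f[y0:y1,x0:x1]
    out.append(cv2.resize(cr,(780,int(780*cr.shape[0]/cr.shape[1])),interpolation=cv2.INTER_CUBIC)[:300] if 0 else cv2.resize(cr,(600,290),interpolation=cv2.INTER_CUBIC))
cv2.imwrite("pics/crop1.png",np.vstack(out)[:,:,::-1])
E
```

```text
top ((548.603271484375, 65.00503540039062), (206.1932373046875, 521.8829345703125), 9.05696964263916) [[406.0, 306.0], [488.0, -209.0], [691.0, -176.0], [609.0, 339.0]]
scene ((523.8544311523438, 62.00718688964844), (211.27035522460938, 531.2225952148438), 15.485435485839844) [[351.0, 290.0], [493.0, -222.0], [697.0, -166.0], [555.0, 346.0]]
```

View pics/crop1.png

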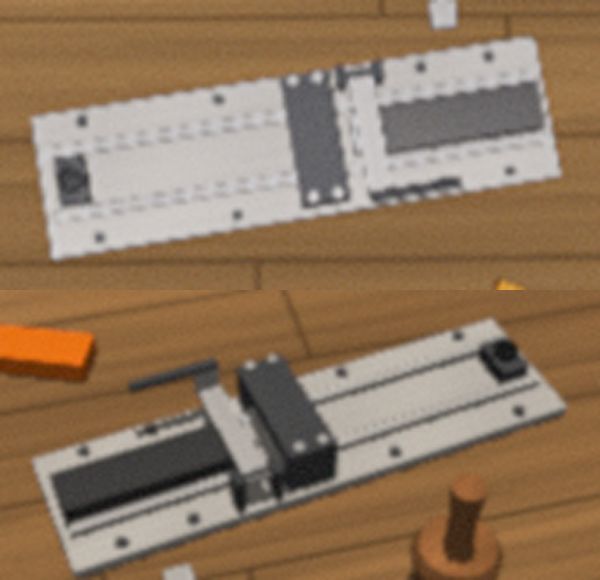

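The crop shows the dark strip lying in the channel, its front end under the light bar. The handle is on the robot side, the bridge comes next, and the stop with its knob is at the far left. I'll compute the jig pose from the plate corners read off the crop.

Run:
```python
from workcell import cams
from h import *
J=np.array([[75,280],[75,-240],[-75,-240],[-75,280]])/1000
S={"top":[(174.1,189.6),(316,166.1),(323.7,207.2),(180,230.6)],"scene":[(349.2,188.7),(194.7,243.4),(180.4,205.7),(325.2,159.2)]}
for n in S:
    c=cams.camera(n);P=plane(c,S[n],.015)[:,:2]
    g=J-J.mean(0);q=P-P.mean(0)
    th=np.arctan2((g[:,0]*q[:,1]-g[:,1]*q[:,0]).sum(),(g*q).sum())
    Rm=np.array([[np.cos(th),-np.sin(th)],[np.sin(th),np.cos(th)]]);t=P.mean(0)-Rm@J.mean(0)
    print(n,np.degrees(th),t.round(4),((P-(J@Rm.T+t))*1000).round(1).tolist())
    np.save("jig_%s.npy"%n,[t[0],t[1],th])
    T=lambda a:np.r_[Rm@np.array(a[:2])+t,a[2]]
    gp=T([-.07,-.107,.078]);print("grip",gp.round(4),proj(c,gp).round(1),"stop",T([0,.222,.015]).round(3))
    # strip / stop edges: crop coords
    if n=="top":
        a=[(165+x*.2833,155+y*.2931) for x,y in[(540,85),(547,128)]]
        b=[(165+x*.2833,155+y*.2931) for x,y in[(89,155),(93,200)]]
        for p,z in((a,.043),(b,.037)): print(((plane(c,p,z)[:,:2]-t)@Rm).round(4).tolist())
```

```text
top 8.778024069518136 [0.523  0.0389] [[-0.5, -0.9], [0.6, 1.1], [-0.9, 0.6], [0.8, -0.8]]
grip [ 0.4702 -0.0775  0.078 ] [[288.4 210.1]] stop [0.489 0.258 0.015]
[[0.0211, -0.2322], [-0.0243, -0.2309]]
[[0.0233, 0.2251], [-0.0234, 0.2279]]
scene 9.202341473959128 [0.5314 0.0439] [[1.5, -3.3], [0.7, 3.1], [-1.3, 1.8], [-0.8, -1.6]]
grip [ 0.4794 -0.0729  0.078 ] [[219.2 180.4]] stop [0.496 0.263 0.015]
```

Request:
carry_out --plan '[{"travel": [0.42, -0.96, 0.05], "angular": [0, 0, -1], "grip": 1}, {"travel": [0.42, -0.96, 0.05], "angular": [0, 0, -1], "grip": 1}, {"travel": [0.42, -0.96, 0.05], "angular": [0, 0, -1], "grip": 1}, {"travel": [0.42, -0.96, 0.05], "angular": [0, 0, -1], "grip": 1}, {"travel": [0.42, -0.96, 0.05], "angular": [0, 0, -1], "grip": 1}, {"travel": [0.42, -0.96, 0.05], "angular": [0, 0, -1], "grip": 1}, {"travel": [0.42, -0.96, 0.05], "angular": [0, 0, -1], "grip": 1}, {"travel": [0.42, -0.96, 0.05], "angular": [0, 0, -1], "grip": 1}]'

```text
time: 0.97
ee_pos: [0.3483, 0.2123, 0.2578]
tcp_rot: [180.0, 0.0, 127.5]
wrist_force: [0.6, 0.6, 0.7]
opening: 0.0854
grasp_force: 0.0
```

Request:
carry_out --plan '[{"travel": [0.3, -0.96, 0.0], "angular": [0, 0, -1], "grip": 0.0}, {"travel": [0.3, -0.96, 0.0], "angular": [0, 0, -1], "grip": 0.0}, {"travel": [0.3, -0.96, 0.0], "angular": [0, 0, -1], "grip": 0.0}, {"travel": [0.3, -0.96, 0.0], "angular": [0, 0, -1], "grip": 0.0}, {"travel": [0.3, -0.96, 0.0], "angular": [0, 0, -1], "grip": 0.0}, {"travel": [0.3, -0.96, 0.0], "angular": [0, 0, -1], "grip": 0.0}, {"travel": [0.3, -0.96, 0.0], "angular": [0, 0, -1], "grip": 0.0}, {"travel": [0.3, -0.96, 0.0], "angular": [0, 0, -1], "grip": 0.0}]'

```text
time: 1.63
ee_pos: [0.4384, -0.0772, 0.2568]
tcp_rot: [-180.0, 0.1, 98.7]
wrist_force: [0.5, 0.2, -0.3]
opening: 0.0426
grasp_force: 0.0
```

Run:
```python
from workcell import monitor,cams
from h import *
o=monitor.get_obs();c=cams.camera("wrist")
print(o["time"],o["ee_pos"],o["tcp_rot"],o["wrist_force"],c["mtx"].tolist(),c["T_tool_cam"].round(4).tolist())
cv2.imwrite("pics/w1.png",c["frame"][:,:,::-1])
V=wristview(c,o)
for t,th in(((.523,.0389),8.78),((.5314,.0439),9.2)):
    Rm=R.from_euler('z',th,degrees=True).as_matrix()
    for p in([-.07,-.107,.078],[-.025,-.232,.043],[-.075,-.24,.015],[0,0,.067]): print(p,proj(c,Rm@p+[*t,0],V).round(0))
```

```text
1.6333 [ 0.43842906 -0.07717833  0.25678627] [-1.79988098e+02  6.39455785e-02  9.87198936e+01] [ 0.49509404  0.21203936 -0.27379644] [[287.1306825686804, 0.0, 258.05921279244546], [0.0, 287.1306825686804, 190.2307944444342], [0.0, 0.0, 1.0]] [[0.0006, 0.9483, 0.3174, 0.0817], [1.0, -0.001, 0.001, 0.0001], [0.0013, 0.3174, -0.9483, -0.1313], [0.0, 0.0, 0.0, 1.0]]
[-0.07, -0.107, 0.078] [[286. 176.]]
[-0.025, -0.232, 0.043] [[314. 257.]]
[-0.075, -0.24, 0.015] [[276. 251.]]
[0, 0, 0.067] [[356.  73.]]
[-0.07, -0.107, 0.078] [[295. 173.]]
[-0.025, -0.232, 0.043] [[322. 254.]]
[-0.075, -0.24, 0.015] [[284. 249.]]
[0, 0, 0.067] [[365.  70.]]
```

View pics/w1.png

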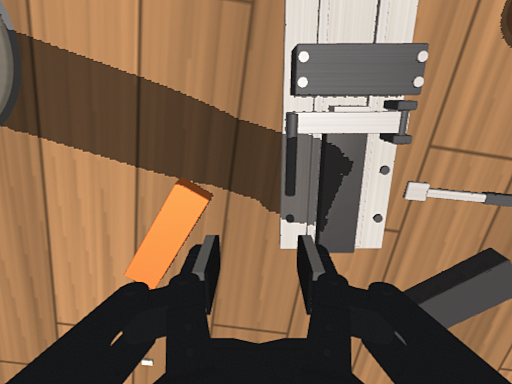

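The wrist view shows the rod at column 291, rows 115–195. The plate's rear corners are at (281,249) and (382,248), and the strip's rear edge is at row 251, columns 318–353.

Run:
```python
from workcell import monitor,cams
from h import *
o=monitor.get_obs();c=cams.camera("wrist");V=wristview(c,o)
Rm=R.from_euler('z',9,degrees=True).as_matrix();t=np.array([.5275,.0413,0])
def s(px,z):
    P=plane(c,px,z,V);print("z",z,P[:,:2].round(4).tolist(),"jig",(((P-t)@Rm)[:,:2]*1000).round(1).tolist())
s([(280.5,249),(382,248)],.015)
s([(291.5,115),(291.5,195)],.078)
s([(318,251.5),(354,251.5)],.043)
s([(303,82),(302,56),(414,81),(419,56)],.071)
print("edges: plate left top")
s([(285,100),(281,249),(285.5,2),(418,2)],.015)
```

```text
z 0.015 [[0.4908, -0.2044], [0.6377, -0.18]] jig [[-74.7, -236.9], [74.2, -235.8]]
z 0.078 [[0.4633, -0.011], [0.48, -0.0983]] jig [[-71.6, -41.6], [-68.8, -130.4]]
z 0.043 [[0.5372, -0.1847], [0.5857, -0.1772]] jig [[-25.8, -224.8], [23.3, -224.9]]
z 0.071 [[0.4696, 0.0229], [0.4637, 0.0468], [0.5826, 0.0412], [0.58, 0.0646]] jig [[-60.0, -9.1], [-62.1, 15.4], [54.4, -8.7], [55.5, 14.8]]
edges: plate left top
z 0.015 [[0.4595, 0.0023], [0.4915, -0.2043], [0.441, 0.1057], [0.588, 0.1282]] jig [[-73.3, -27.9], [-73.9, -236.9], [-75.3, 77.2], [73.3, 76.3]]
```

Request:
carry_out --plan '[{"travel": [0.12, 0.0, -0.1], "angular": [0, 0, 0], "grip": 0.0}, {"travel": [0.12, 0.0, -0.24], "angular": [0, 0, 0], "grip": 0.0}, {"travel": [0.12, 0.0, -0.36], "angular": [0, 0, 0], "grip": 0.0}, {"travel": [0.12, 0.0, -0.48], "angular": [0, 0, 0], "grip": 0.0}, {"travel": [0.12, 0.0, -0.56], "angular": [0, 0, 0], "grip": 0.0}, {"travel": [0.12, 0.0, -0.62], "angular": [0, 0, 0], "grip": 0.0}, {"travel": [0.12, 0.0, -0.62], "angular": [0, 0, 0], "grip": 0.0}]'

```text
time: 2.32
ee_pos: [0.4713, -0.0708, 0.0675]
tcp_rot: [-179.7, -0.1, 99.0]
wrist_force: [-0.3, 0.2, -0.8]
opening: 0.0428
grasp_force: 0.0
```

Request:
carry_out --plan '[{"travel": [0, 0, 0], "angular": [0, 0, 0], "grip": -0.6}, {"travel": [0, 0, 0], "angular": [0, 0, 0], "grip": -1}, {"travel": [0, 0, 0], "angular": [0, 0, 0], "grip": -1}, {"travel": [0, 0, 0], "angular": [0, 0, 0], "grip": -1}, {"travel": [0, 0, 0], "angular": [0, 0, 0], "grip": -1}, {"travel": [0, 0, 0], "angular": [0, 0, 0], "grip": -1}]' --grip_force 30

```text
time: 2.82
ee_pos: [0.4741, -0.0723, 0.0732]
tcp_rot: [179.9, -0.0, 99.0]
wrist_force: [-4.5, 2.5, 7.4]
opening: 0.0109
grasp_force: 29.6
```

Request:
carry_out --plan '[{"travel": [0.016, 0.003, 0.056], "angular": [0, 0, 0], "grip": -1}, {"travel": [0.04, 0.006, 0.109], "angular": [0, 0, 0], "grip": -1}, {"travel": [0.07, 0.011, 0.158], "angular": [0, 0, 0], "grip": -1}, {"travel": [0.107, 0.017, 0.203], "angular": [0, 0, 0], "grip": -1}, {"travel": [0.148, 0.023, 0.243], "angular": [0, 0, 0], "grip": -1}, {"travel": [0.195, 0.031, 0.277], "angular": [0, 0, 0], "grip": -1}, {"travel": [0.246, 0.039, 0.305], "angular": [0, 0, 0], "grip": -1}, {"travel": [0.3, 0.047, 0.325], "angular": [0, 0, 0], "grip": -1}]'

```text
time: 3.48
ee_pos: [0.5641, -0.0583, 0.172]
tcp_rot: [179.9, 0.0, 98.9]
wrist_force: [-3.8, 2.2, -2.3]
opening: 0.011
grasp_force: 29.7
```

Request:
carry_out --plan '[{"travel": [0.056, 0.009, 0.013], "angular": [0, 0, 0], "grip": -1}, {"travel": [0.113, 0.018, 0.019], "angular": [0, 0, 0], "grip": -1}, {"travel": [0.171, 0.027, 0.017], "angular": [0, 0, 0], "grip": -1}, {"travel": [0.227, 0.036, 0.008], "angular": [0, 0, 0], "grip": -1}, {"travel": [0.282, 0.045, -0.009], "angular": [0, 0, 0], "grip": -1}, {"travel": [0.328, 0.052, -0.029], "angular": [0, 0, 0], "grip": -1}, {"travel": [0.368, 0.058, -0.052], "angular": [0, 0, 0], "grip": -1}, {"travel": [0.368, 0.058, -0.052], "angular": [0, 0, 0], "grip": -1}]'

```text
time: 4.15
ee_pos: [0.6767, -0.0407, 0.1532]
tcp_rot: [179.8, 0.0, 99.0]
wrist_force: [2.9, 0.3, 2.0]
opening: 0.011
grasp_force: 31.4
```

Request:
carry_out --plan '[{"travel": [0, 0, 0], "angular": [0, 0, 0], "grip": -0.4}, {"travel": [0, 0, 0], "angular": [0, 0, 0], "grip": 0}, {"travel": [0, 0, 0], "angular": [0, 0, 0], "grip": 0}, {"travel": [0, 0, 0], "angular": [0, 0, 0], "grip": 0}, {"travel": [0, 0, 0.1], "angular": [0, 0, 0], "grip": 0}, {"travel": [0, 0, 0.2], "angular": [0, 0, 0], "grip": 0}, {"travel": [0, 0, 0.29], "angular": [0, 0, 0], "grip": 0}, {"travel": [0, 0, 0.29], "angular": [0, 0, 0], "grip": 0}]'

```text
time: 4.82
ee_pos: [0.6748, -0.0413, 0.247]
tcp_rot: [179.5, 0.1, 98.9]
wrist_force: [1.1, 1.0, 1.3]
opening: 0.0422
grasp_force: 0.0
```

Request:
carry_out --plan '[{"travel": [-0.353, -0.586, 0], "angular": [0, 0, 0], "grip": -1}, {"travel": [-0.353, -0.586, 0], "angular": [0, 0, 0], "grip": -1}, {"travel": [-0.353, -0.586, 0], "angular": [0, 0, 0], "grip": -1}, {"travel": [-0.353, -0.586, 0], "angular": [0, 0, 0], "grip": -1}, {"travel": [-0.353, -0.586, 0], "angular": [0, 0, 0], "grip": -1}, {"travel": [-0.353, -0.586, 0], "angular": [0, 0, 0], "grip": -1}, {"travel": [-0.353, -0.586, 0], "angular": [0, 0, 0], "grip": -1}, {"travel": [-0.353, -0.586, 0], "angular": [0, 0, 0], "grip": -1}]'

```text
time: 5.48
ee_pos: [0.5681, -0.2169, 0.2405]
tcp_rot: [180.0, 0.0, 98.9]
wrist_force: [0.5, 0.2, -0.3]
opening: 0.0002
grasp_force: 0.0
```

Run:
```python
from workcell import monitor,cams
from h import *
o=monitor.get_obs();c=cams.camera("wrist");V=wristview(c,o)
print(o["time"],o["ee_pos"],o["tcp_rot"],o["opening"])
cv2.imwrite("pics/w2.png",c["frame"][:,:,::-1])
Rm=R.from_euler('z',9,degrees=True).as_matrix();t=np.array([.5265,.0443,0])
for p in([0,-.228,.043],[-.075,-.24,.015],[.075,-.24,.015],[.03,0,.067]): print(p,proj(c,Rm@p+t,V).round(1))
```

```text
5.4833 [ 0.56807526 -0.21689882  0.24045709] [1.79964969e+02 1.07264105e-03 9.88940637e+01] 0.00019567304098133076
[0, -0.228, 0.043] [[258.  136.1]]
[-0.075, -0.24, 0.015] [[197.6 142.8]]
[0.075, -0.24, 0.015] [[318.5 142.7]]
[0.03, 0, 0.067] [[ 294.9 -145.5]]
```

View pics/w2.png

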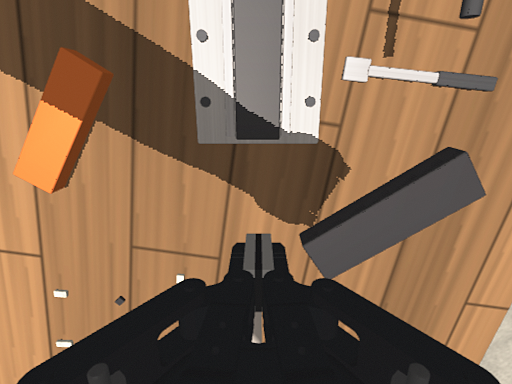

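The plate corners (198,143) and (317,143) and the strip (columns 236–280, rear edge at row 138) match the prediction. Next I descend and push.

Request:
carry_out --plan '[{"travel": [0, 0, -0.13], "angular": [0, 0, 0], "grip": -1}, {"travel": [0, 0, -0.26], "angular": [0, 0, 0], "grip": -1}, {"travel": [0, 0, -0.39], "angular": [0, 0, 0], "grip": -1}, {"travel": [0, 0, -0.5], "angular": [0, 0, 0], "grip": -1}, {"travel": [0, 0, -0.6], "angular": [0, 0, 0], "grip": -1}, {"travel": [0, 0, -0.66], "angular": [0, 0, 0], "grip": -1}, {"travel": [0, 0, -0.672], "angular": [0, 0, 0], "grip": -1}, {"travel": [0, 0, -0.672], "angular": [0, 0, 0], "grip": -1}]'

```text
time: 6.2
ee_pos: [0.5679, -0.2155, 0.0373]
tcp_rot: [-179.9, -0.1, 99.0]
wrist_force: [0.5, -1.0, 0.5]
opening: -0.0
grasp_force: 0.0
```

Request:
carry_out --plan '[{"travel": [-0.005, 0.033, 0], "angular": [0, 0, 0], "grip": -1}, {"travel": [-0.0085, 0.053, 0], "angular": [0, 0, 0], "grip": -1}, {"travel": [-0.0115, 0.072, 0], "angular": [0, 0, 0], "grip": -1}, {"travel": [-0.0145, 0.092, 0], "angular": [0, 0, 0], "grip": -1}, {"travel": [-0.019, 0.12, 0], "angular": [0, 0, 0], "grip": -1}, {"travel": [-0.024, 0.15, 0], "angular": [0, 0, 0], "grip": -1}, {"travel": [-0.0285, 0.18, 0], "angular": [0, 0, 0], "grip": -1}, {"travel": [-0.033, 0.21, 0], "angular": [0, 0, 0], "grip": -1}]'

```text
time: 6.87
ee_pos: [0.5582, -0.1532, 0.039]
tcp_rot: [180.0, 0.0, 98.9]
wrist_force: [0.6, -3.6, 2.7]
opening: -0.0001
grasp_force: 1.8
```

Request:
carry_out --plan '[{"travel": [-0.006, 0.04, 0], "angular": [0, 0, 0], "grip": -1}, {"travel": [-0.013, 0.08, 0], "angular": [0, 0, 0], "grip": -1}, {"travel": [-0.02, 0.125, 0], "angular": [0, 0, 0], "grip": -1}, {"travel": [-0.027, 0.17, 0], "angular": [0, 0, 0], "grip": -1}, {"travel": [-0.034, 0.215, 0], "angular": [0, 0, 0], "grip": -1}, {"travel": [-0.041, 0.26, 0], "angular": [0, 0, 0], "grip": -1}, {"travel": [-0.046, 0.295, 0], "angular": [0, 0, 0], "grip": -1}, {"travel": [-0.05, 0.317, 0], "angular": [0, 0, 0], "grip": -1}]'

```text
time: 7.53
ee_pos: [0.5429, -0.0572, 0.0385]
tcp_rot: [-180.0, -0.0, 99.0]
wrist_force: [0.5, -3.5, 1.3]
opening: 0.0002
grasp_force: 1.7
```

Request:
carry_out --plan '[{"travel": [0, 0, 0], "angular": [0, 0, 0], "grip": -1}, {"travel": [0.005, -0.03, 0], "angular": [0, 0, 0], "grip": -1}, {"travel": [0.005, -0.03, 0.1], "angular": [0, 0, 0], "grip": -1}, {"travel": [0.005, -0.03, 0.22], "angular": [0, 0, 0], "grip": -1}, {"travel": [0.005, -0.03, 0.34], "angular": [0, 0, 0], "grip": -1}, {"travel": [0.005, -0.03, 0.46], "angular": [0, 0, 0], "grip": -1}, {"travel": [0.005, -0.03, 0.56], "angular": [0, 0, 0], "grip": -1}, {"travel": [0.005, -0.03, 0.6], "angular": [0, 0, 0], "grip": -1}]'

```text
time: 8.2
ee_pos: [0.5457, -0.0689, 0.2231]
tcp_rot: [179.7, 0.1, 98.9]
wrist_force: [0.5, -1.0, 0.3]
opening: 0.0002
grasp_force: 0.0
```

Request:
carry_out --plan '[{"travel": [-0.089, 0.558, 0], "angular": [0, 0, 0], "grip": 1}, {"travel": [-0.089, 0.558, 0], "angular": [0, 0, 0], "grip": 1}, {"travel": [-0.089, 0.558, 0], "angular": [0, 0, 0], "grip": 1}, {"travel": [-0.089, 0.558, 0], "angular": [0, 0, 0], "grip": 1}, {"travel": [-0.089, 0.558, 0], "angular": [0, 0, 0], "grip": 1}, {"travel": [-0.089, 0.558, 0], "angular": [0, 0, 0], "grip": 1}, {"travel": [-0.089, 0.558, 0], "angular": [0, 0, 0], "grip": 1}]'

```text
time: 8.78
ee_pos: [0.5183, 0.099, 0.2183]
tcp_rot: [-180.0, 0.0, 99.0]
wrist_force: [0.7, -0.3, 0.6]
opening: 0.0832
grasp_force: 0.0
```

Run:
```python
from workcell import monitor,cams
from h import *
o=monitor.get_obs();c=cams.camera("wrist");V=wristview(c,o)
print(o["time"],o["ee_pos"],o["tcp_rot"],o["opening"])
f=c["frame"];s=cams.camera("scene")["frame"][140:260,150:370]
cv2.imwrite("pics/w3.png",np.vstack([f,cv2.resize(s,(512,210))])[:,:,::-1])
Rm=R.from_euler('z',9,degrees=True).as_matrix();t=np.array([.5265,.0443,0])
for p in([0,.077,.043],[-.025,.207,.037],[.025,.237,.037],[-.06,.025,.067]): print(p,proj(c,Rm@p+t,V).round(1))
np.savez("w3.npz",V=V,mtx=c["mtx"])
```

```text
8.7833 [0.51827377 0.09895155 0.21831007] [-1.79967910e+02  6.34956236e-03  9.89612598e+01] 0.08320504610085397
[0, 0.077, 0.043] [[258.  152.7]]
[-0.025, 0.207, 0.037] [[231.8  16.8]]
[0.025, 0.237, 0.037] [[285.1 -20.3]]
[-0.06, 0.025, 0.067] [[201.2 205.8]]
```

View pics/w3.png

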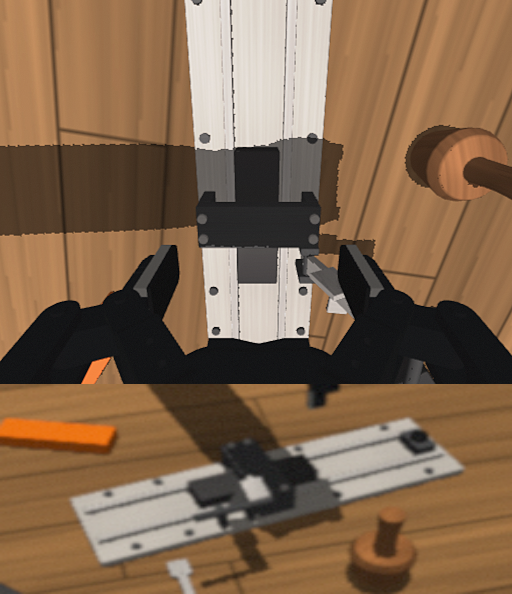

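The front edge is at row 148, which puts it at jig y ≈ 81 mm. The strip is straight at columns 235–279, and the bar is open to the far side. Next I grip the front end.

Request:
carry_out --plan '[{"travel": [0, 0, -0.13], "angular": [0, 0, 0], "grip": 1}, {"travel": [0, 0, -0.26], "angular": [0, 0, 0], "grip": 1}, {"travel": [0, 0, -0.38], "angular": [0, 0, 0], "grip": 1}, {"travel": [0, 0, -0.48], "angular": [0, 0, 0], "grip": 1}, {"travel": [0, 0, -0.56], "angular": [0, 0, 0], "grip": 1}, {"travel": [0, 0, -0.6], "angular": [0, 0, 0], "grip": 1}, {"travel": [0, 0, -0.61], "angular": [0, 0, 0], "grip": 1}, {"travel": [0, 0, -0.61], "angular": [0, 0, 0], "grip": 1}]'

```text
time: 9.55
ee_pos: [0.5182, 0.0987, 0.0356]
tcp_rot: [-180.0, 0.0, 98.9]
wrist_force: [-0.3, -0.0, 0.8]
opening: 0.0856
grasp_force: 0.0
```

Request:
carry_out --plan '[{"travel": [0, 0, 0], "angular": [0, 0, 0], "grip": 0.5}, {"travel": [0, 0, 0], "angular": [0, 0, 0], "grip": 0.3}, {"travel": [0, 0, 0], "angular": [0, 0, 0], "grip": 0.2}, {"travel": [0, 0, 0], "angular": [0, 0, 0], "grip": 0.0}, {"travel": [0, 0, 0], "angular": [0, 0, 0], "grip": -0.2}, {"travel": [0, 0, 0], "angular": [0, 0, 0], "grip": -0.4}, {"travel": [0, 0, 0], "angular": [0, 0, 0], "grip": -0.4}]' --grip_force 30

```text
time: 10.13
ee_pos: [0.5188, 0.0997, 0.0372]
tcp_rot: [179.9, 0.0, 98.9]
wrist_force: [-1.6, -1.0, 6.2]
opening: 0.049
grasp_force: 30.6
```

Request:
carry_out --plan '[{"travel": [-0.004, 0.026, 0.004], "angular": [0, 0, 0], "grip": -0.4}, {"travel": [-0.011, 0.07, 0.004], "angular": [0, 0, 0], "grip": -0.4}, {"travel": [-0.018, 0.115, 0.004], "angular": [0, 0, 0], "grip": -0.4}, {"travel": [-0.026, 0.165, 0.004], "angular": [0, 0, 0], "grip": -0.4}, {"travel": [-0.034, 0.215, 0.004], "angular": [0, 0, 0], "grip": -0.4}, {"travel": [-0.042, 0.265, 0.004], "angular": [0, 0, 0], "grip": -0.4}, {"travel": [-0.048, 0.305, 0.004], "angular": [0, 0, 0], "grip": -0.4}, {"travel": [-0.052, 0.329, 0.004], "angular": [0, 0, 0], "grip": -0.4}]'

```text
time: 10.8
ee_pos: [0.5024, 0.1996, 0.0372]
tcp_rot: [180.0, 0.0, 99.0]
wrist_force: [0.6, -3.3, -0.0]
opening: 0.0492
grasp_force: 32.1
```

Run:
```python
from workcell import monitor,cams
from h import *
o=monitor.get_obs();c=cams.camera("wrist");V=wristview(c,o)
print(o["time"],o["ee_pos"],o["opening"],o["wrist_force"])
f=c["frame"]
cv2.imwrite("pics/w4.png",f[:,:,::-1])
Rm=R.from_euler('z',9,degrees=True).as_matrix();t=np.array([.5265,.0443,0])
for p in([0,.181,.043],[-.025,.207,.037],[.025,.207,.037],[0,.221,.037],[0,.237,.037]): print(p,proj(c,Rm@p+t,V).round(1))
```

```text
10.8 [0.50244262 0.19955573 0.0372472 ] 0.04922630092461725 [ 0.64156633 -3.33078447 -0.01013509]
[0, 0.181, 0.043] [[257.1 221.5]]
[-0.025, 0.207, 0.037] [[203.8 165.5]]
[0.025, 0.207, 0.037] [[310.3 165.6]]
[0, 0.221, 0.037] [[257.  135.5]]
[0, 0.237, 0.037] [[257.   98.5]]
```

View pics/w4.png

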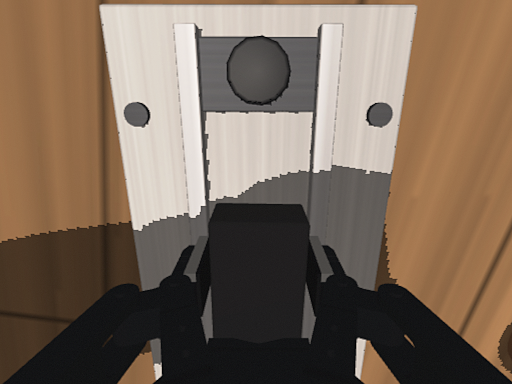

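The strip's front top edge is at row 221 (jig y 181) and the stop's front top edge at row 110 (y ≈ 232), so the gap is about 51 mm.

Request:
carry_out --plan '[{"travel": [-0.004, 0.023, 0], "angular": [0, 0, 0], "grip": -0.4}, {"travel": [-0.008, 0.05, 0], "angular": [0, 0, 0], "grip": -0.4}, {"travel": [-0.012, 0.077, 0], "angular": [0, 0, 0], "grip": -0.4}, {"travel": [-0.016, 0.1, 0], "angular": [0, 0, 0], "grip": -0.4}, {"travel": [-0.019, 0.12, 0], "angular": [0, 0, 0], "grip": -0.4}, {"travel": [-0.021, 0.134, 0], "angular": [0, 0, 0], "grip": -0.4}, {"travel": [-0.023, 0.143, 0], "angular": [0, 0, 0], "grip": -0.4}, {"travel": [-0.023, 0.145, 0], "angular": [0, 0, 0], "grip": -0.4}]'

```text
time: 11.52
ee_pos: [0.4957, 0.2423, 0.0372]
tcp_rot: [180.0, 0.0, 98.9]
wrist_force: [-0.2, -5.4, 6.4]
opening: 0.049
grasp_force: 32.7
```

Run:
```python
from workcell import monitor,cams
from h import *
o=monitor.get_obs();c=cams.camera("wrist");V=wristview(c,o)
print(o["time"],o["ee_pos"],o["opening"],o["wrist_force"])
g=cv2.cvtColor(c["frame"],cv2.COLOR_RGB2GRAY)
for x in(225,258,290): print(x,g[120:236:3,x].tolist())
Rm=R.from_euler('z',9,degrees=True).as_matrix();t=np.array([.5265,.0443,0])
for p in([0,.225,.043],[0,.225,.015],[0,.228,.037],[0,.232,.037]): print(p,proj(c,Rm@p+t,V).round(1))
```

```text
11.5167 [0.49573012 0.24229867 0.03722127] 0.04899346539955052 [-0.15302551 -5.41293479  6.37071499]
225 [229, 229, 229, 229, 230, 232, 36, 39, 108, 104, 108, 104, 102, 102, 101, 103, 103, 100, 101, 101, 97, 97, 99, 96, 92, 92, 95, 93, 31, 31, 30, 30, 30, 28, 33, 35, 35, 36, 35]
258 [221, 221, 221, 221, 221, 218, 36, 38, 111, 11, 61, 87, 83, 80, 77, 75, 70, 68, 64, 62, 57, 55, 54, 52, 49, 45, 39, 13, 31, 27, 30, 29, 31, 30, 31, 34, 34, 34, 35]
290 [221, 221, 221, 222, 221, 217, 35, 38, 101, 100, 103, 101, 99, 99, 98, 100, 100, 97, 99, 100, 98, 36, 44, 42, 43, 41, 44, 41, 41, 31, 30, 30, 31, 29, 31, 33, 35, 36, 34]
[0, 0.225, 0.043] [[256.9 220.2]]
[0, 0.225, 0.015] [[257.1 199.7]]
[0, 0.228, 0.037] [[256.9 209.5]]
[0, 0.232, 0.037] [[256.9 202. ]]
```

Request:
carry_out --plan '[{"travel": [-0.0005, 0.003, 0], "angular": [0, 0, 0], "grip": -0.4}, {"travel": [-0.001, 0.006, 0], "angular": [0, 0, 0], "grip": -0.4}, {"travel": [-0.0015, 0.009, 0], "angular": [0, 0, 0], "grip": -0.4}, {"travel": [-0.0015, 0.01, 0], "angular": [0, 0, 0], "grip": -0.4}]'

```text
time: 11.9
ee_pos: [0.4953, 0.2449, 0.0372]
tcp_rot: [180.0, 0.0, 98.9]
wrist_force: [-0.0, -5.5, 6.6]
opening: 0.0491
grasp_force: 32.7
```

Request:
carry_out --plan '[{"travel": [-0.0003, 0.0017, 0], "angular": [0, 0, 0], "grip": -0.4}, {"travel": [-0.0005, 0.0033, 0], "angular": [0, 0, 0], "grip": -0.4}, {"travel": [-0.0005, 0.0033, 0], "angular": [0, 0, 0], "grip": -0.4}]'

```text
time: 12.15
ee_pos: [0.4952, 0.2459, 0.0372]
tcp_rot: [180.0, 0.0, 98.9]
wrist_force: [-0.2, -4.2, 5.0]
opening: 0.0493
grasp_force: 32.7
```

Request:
carry_out --plan '[{"travel": [-0.0003, 0.0017, 0], "angular": [0, 0, 0], "grip": -0.4}, {"travel": [-0.0005, 0.0033, 0], "angular": [0, 0, 0], "grip": -0.4}, {"travel": [-0.0005, 0.0033, 0], "angular": [0, 0, 0], "grip": -0.4}]'

```text
time: 12.4
ee_pos: [0.4951, 0.2469, 0.0372]
tcp_rot: [180.0, 0.0, 98.9]
wrist_force: [0.4, -5.1, 5.8]
opening: 0.0492
grasp_force: 32.7
```

Request:
carry_out --plan '[{"travel": [-0.0003, 0.0017, 0], "angular": [0, 0, 0], "grip": -0.4}, {"travel": [-0.0005, 0.0033, 0], "angular": [0, 0, 0], "grip": -0.4}, {"travel": [-0.0005, 0.0033, 0], "angular": [0, 0, 0], "grip": -0.4}]'

```text
time: 12.65
ee_pos: [0.4949, 0.2479, 0.0372]
tcp_rot: [180.0, 0.0, 98.9]
wrist_force: [-0.3, -4.1, 5.4]
opening: 0.0491
grasp_force: 32.7
```

Request:
carry_out --plan '[{"travel": [-0.0002, 0.0012, 0], "angular": [0, 0, 0], "grip": -0.4}, {"travel": [-0.0004, 0.0025, 0], "angular": [0, 0, 0], "grip": -0.4}, {"travel": [-0.0004, 0.0025, 0], "angular": [0, 0, 0], "grip": -0.4}]'

```text
time: 12.9
ee_pos: [0.4948, 0.2486, 0.0372]
tcp_rot: [180.0, 0.0, 98.9]
wrist_force: [-0.4, -4.8, 5.2]
opening: 0.0496
grasp_force: 32.7
```

Run:
```python
from workcell import monitor,cams
from h import *
o=monitor.get_obs();c=cams.camera("wrist")
print(o["ee_pos"],o["wrist_force"])
g=cv2.cvtColor(c["frame"],cv2.COLOR_RGB2GRAY)
for x in(225,258,290): print(x,g[196:240,x].tolist())
cv2.imwrite("pics/w5.png",cv2.resize(c["frame"][150:250,190:330],None,fx=5,fy=5,interpolation=cv2.INTER_CUBIC)[:,:,::-1])
```

```text
[0.49480527 0.24863094 0.03724297] [-0.42413463 -4.75284519  5.16663042]
225 [95, 96, 99, 97, 97, 96, 95, 93, 93, 93, 93, 94, 93, 94, 93, 92, 92, 92, 77, 23, 33, 32, 29, 31, 28, 32, 34, 35, 35, 36, 36, 37, 37, 35, 35, 36, 36, 37, 37, 34, 33, 35, 36, 37]
258 [52, 50, 53, 46, 14, 17, 19, 19, 18, 18, 17, 18, 15, 18, 17, 17, 18, 18, 19, 16, 23, 31, 31, 30, 30, 32, 32, 34, 35, 37, 35, 35, 36, 37, 38, 38, 37, 36, 36, 35, 37, 35, 34, 36]
290 [42, 43, 44, 45, 42, 45, 42, 43, 43, 42, 43, 42, 43, 44, 43, 42, 43, 44, 37, 28, 30, 30, 31, 30, 29, 30, 32, 34, 35, 36, 36, 36, 36, 36, 33, 36, 36, 36, 34, 37, 35, 35, 37, 37]
```

View pics/w5.png

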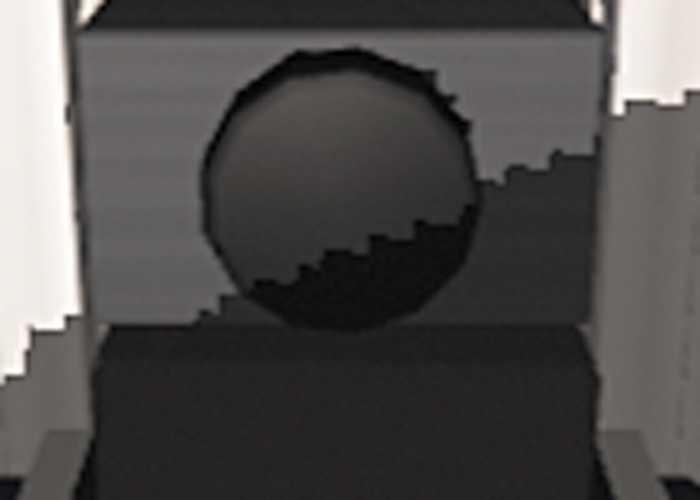

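The stop edge is at row 214.5 and the strip's top edge at about 222. In contact the visible face would span about 4.4 px, so roughly 2 mm remain.

Request:
carry_out --plan '[{"travel": [-0.0002, 0.0012, 0], "angular": [0, 0, 0], "grip": -0.4}, {"travel": [-0.0005, 0.0033, 0], "angular": [0, 0, 0], "grip": -0.4}, {"travel": [-0.0005, 0.0033, 0], "angular": [0, 0, 0], "grip": -0.4}]'

```text
time: 13.2
ee_pos: [0.4946, 0.2496, 0.0372]
tcp_rot: [180.0, 0.0, 98.9]
wrist_force: [-0.6, -4.4, 5.0]
opening: 0.0491
grasp_force: 32.7
```

Request:
carry_out --plan '[{"travel": [-0.0002, 0.001, 0], "angular": [0, 0, 0], "grip": -0.4}, {"travel": [-0.0003, 0.002, 0], "angular": [0, 0, 0], "grip": -0.4}, {"travel": [-0.0003, 0.002, 0], "angular": [0, 0, 0], "grip": -0.4}]'

```text
time: 13.45
ee_pos: [0.4946, 0.2497, 0.0372]
tcp_rot: [180.0, 0.1, 98.9]
wrist_force: [1.2, -7.4, 6.7]
opening: 0.0492
grasp_force: 32.7
```

Request:
carry_out --plan '[{"travel": [-0.0001, 0.001, 0], "angular": [0, 0, 0], "grip": -0.4}, {"travel": [-0.0001, 0.001, 0], "angular": [0, 0, 0], "grip": -0.4}, {"travel": [-0.0001, 0.001, 0], "angular": [0, 0, 0], "grip": -0.4}]'

```text
time: 13.7
ee_pos: [0.4946, 0.2498, 0.0372]
tcp_rot: [180.0, 0.1, 98.9]
wrist_force: [0.5, -8.7, 7.2]
opening: 0.0493
grasp_force: 32.6
```

Request:
carry_out --plan '[{"travel": [0, 0, 0], "angular": [0, 0, 0], "grip": 0.5}, {"travel": [0, 0, 0], "angular": [0, 0, 0], "grip": 1}, {"travel": [0, 0, 0], "angular": [0, 0, 0], "grip": 1}, {"travel": [0, 0, 0], "angular": [0, 0, 0], "grip": 1}, {"travel": [0, 0, 0], "angular": [0, 0, 0], "grip": 1}, {"travel": [0, 0, 0.1], "angular": [0, 0, 0], "grip": 1}, {"travel": [0, 0, 0.22], "angular": [0, 0, 0], "grip": 1}, {"travel": [0, 0, 0.34], "angular": [0, 0, 0], "grip": 1}]'

```text
time: 14.37
ee_pos: [0.4935, 0.2502, 0.1392]
tcp_rot: [-179.9, 0.0, 99.0]
wrist_force: [0.5, 0.0, -0.1]
opening: 0.0855
grasp_force: 0.0
```

Request:
carry_out --plan '[{"travel": [0, -0.1, 0.13], "angular": [0, 0, 0], "grip": 1}, {"travel": [0, -0.2, 0.25], "angular": [0, 0, 0], "grip": 1}, {"travel": [0, -0.2, 0.3], "angular": [0, 0, 0], "grip": 1}, {"travel": [0, -0.2, 0.3], "angular": [0, 0, 0], "grip": 1}, {"travel": [0, -0.2, 0.3], "angular": [0, 0, 0], "grip": 1}]'

```text
time: 14.78
ee_pos: [0.495, 0.1902, 0.2303]
tcp_rot: [179.8, -0.1, 98.9]
wrist_force: [-0.6, 0.2, -0.4]
opening: 0.0853
grasp_force: 0.0
```

Run:
```python
from workcell import monitor,cams
from h import *
o=monitor.get_obs();c=cams.camera("wrist");V=wristview(c,o)
print(o["time"],o["ee_pos"],o["wrist_force"])
cv2.imwrite("pics/w6.png",c["frame"][:,:,::-1])
```

```text
14.7833 [0.49496858 0.19023821 0.23032766] [-0.55095701  0.16718505 -0.36652849]
```

View pics/w6.png

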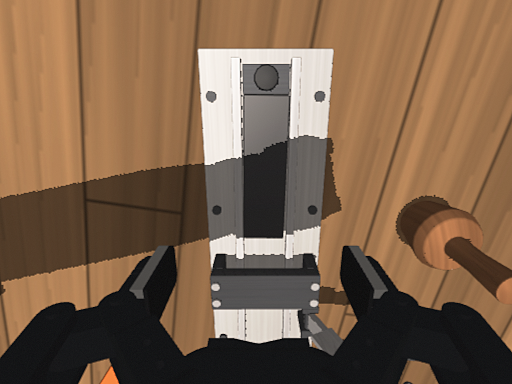

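The strip (rows 95–237) lies straight against the stop. The bar is open at about (318,330), and the bystanders are untouched.

```bash
python3 -c "
from workcell import ticket
print(ticket.job_done())"
```

```text
the job is handed in; nothing more can be done
None
```

I handed the job in: the bar is open and the strip is flat in its channel beyond the bridge, pressed against the end stop. The last picture shows no gap, and the arm is clear. The hand-in returned no verdict, so I don't know how it was judged.

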